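# Queue rock plugs by thickness for the core analyser

## Task

Set the four rock plugs up for the core analyser: stand each one upright on the middle of its own black pad on the aluminium strip, in order of thickness (diameter, not height), with the thinnest on the pad next to the steel post and the thickest on the pad farthest from it. Leave the glass beaker standing where it is.

Things in the scene. Friction and masses are not known exactly. Their poses are not given: they have to be found in the camera images.
- plug_a_centre (a point): centre (half-way up) of the thinnest rock plug: a plain sand-coloured stone cylinder, 22 mm in diameter and 60 mm tall, standing loose on the bench; z axis along the cylinder, up
- plug_b_centre (a point): centre (half-way up) of the second thinnest rock plug: a plain sand-coloured stone cylinder, 32 mm in diameter and 48 mm tall, standing loose on the bench; z axis along the cylinder, up
- plug_c_centre (a point): centre (half-way up) of the second thickest rock plug: a plain sand-coloured stone cylinder, 42 mm in diameter and 66 mm tall, standing loose on the bench; z axis along the cylinder, up
- plug_d_centre (a point): centre (half-way up) of the thickest rock plug: a plain sand-coloured stone cylinder, 54 mm in diameter and 52 mm tall, standing loose on the bench; z axis along the cylinder, up
- pad_a_top (a point): centre of the upper face of one of four identical round black rubber pads, 62 mm in diameter, fixed in a row about 85 mm apart on an aluminium strip (470 x 85 mm) that lies on the bench with its long side roughly across in front of the robot; the upper face is level, 11 mm above the bench; the letters say nothing about the pads' order along the strip, which changes from start to start. z axis up
- pad_b_top (a point): centre of the upper face of one of four identical round black rubber pads, 62 mm in diameter, fixed in a row about 85 mm apart on an aluminium strip (470 x 85 mm) that lies on the bench with its long side roughly across in front of the robot; the upper face is level, 11 mm above the bench; the letters say nothing about the pads' order along the strip, which changes from start to start. z axis up
- pad_c_top (a point): centre of the upper face of one of four identical round black rubber pads, 62 mm in diameter, fixed in a row about 85 mm apart on an aluminium strip (470 x 85 mm) that lies on the bench with its long side roughly across in front of the robot; the upper face is level, 11 mm above the bench; the letters say nothing about the pads' order along the strip, which changes from start to start. z axis up
- pad_d_top (a point): centre of the upper face of one of four identical round black rubber pads, 62 mm in diameter, fixed in a row about 85 mm apart on an aluminium strip (470 x 85 mm) that lies on the bench with its long side roughly across in front of the robot; the upper face is level, 11 mm above the bench; the letters say nothing about the pads' order along the strip, which changes from start to start. z axis up
- post: upright steel post with a thicker round head on a square dark steel foot (44 mm square, 72 mm tall in all), fixed at one end of the strip, about 75 mm from the middle of the nearest pad; it marks where the row starts (which end varies). At the strip's other end is only a low square block 14 mm tall. Origin: centre of the foot's underside, 6 mm above the bench, on the strip's centre line; z up
- beaker_centre (a point): centre of an empty glass beaker, 56 mm wide, 75 mm tall, not to be disturbed; z up. Plugs, beaker, a steel dish (58 mm wide, 14 mm tall) and a white jar with a blue cap (48 mm wide, 62 mm tall), both no part of the job, stand loose in any order in one rough line along y, nearer the robot than the strip, about 110 mm from neighbour to neighbour
Mind the look-alikes: they are no part of the job. What is shaped like the part that bears plug_b_centre but green is not meant. Leave any turquoise look-alike of the part that bears plug_c_centre alone.

How it is judged:
By the outcome, as a careful person would: the job done as asked, in the order asked, and still so for the second after the job is handed in, with the robot touching nothing.
It also fails if it takes over 109 s, if anything falls off the work surface, if the arm or the gripper's body presses on something with over 40 N, if the wrist force passes 120 N, or if a joint passes its speed limit or range.

## Robot

A 6-joint arm with a two-finger parallel gripper is mounted at the origin on the work surface. World frame = base frame: x ahead of the robot, y to its left, z up, the work surface at z = 0. Lengths are in m, angles in degrees, forces in N, time in s.
With the tool pointing down it reaches from about 0.35 to 0.875 m from the base axis. Payload 4.2 kg.
Tool frame: the origin (TCP) lies at the centre of the arm's flange, where the gripper is bolted on; the fingertips stand 182 mm ahead of it and the grasp point (between the pads) lies 164 mm ahead of it (r.nose_length is the distance from the TCP to the fingertips, in m); z points along the fingers, y is the line along which they close (so a half turn about z gives the same grasp; the last joint's range is limited). The gripper opens to 87 mm and grips with 3 to 60 N. Pads are 19 mm wide; open, the fingers measure 117 mm over their backs; the gripper's body (75 mm by 190 mm) begins 51 mm behind the grasp point.
Start: joints at [84.488, 22.042, 0.453, 0, -68.411, -14.817], TCP at [0.217, 0.586, 0.405] pointing down, gripper open.
Joint ranges: [-179.83, 179.83], [-69.29, 118.12], [-61.27, 80.66], [-181.25, 117.63], [-171.15, -9.14], [-177.46, 177.46]. Speed limits (degrees/s): [159.86, 159.86, 180, 180, 180, 180].

## Interface

Orientations are given as a 3x3 rotation matrix whose columns are the frame's x, y, z axes.
In Python, from station import r, vision gives the robot as it stands. The module is installed in compiled form; this text tells all that it offers.
- The arm moves only by the shell command python3 -m creep 'ROWS'. ROWS is JSON, a list of rows, each a list of 7 numbers: the opening, from -1 (shut) to 1 (fully open), then the shift along the tool's x, y, z in mm, then the turn, a rotation vector about the tool's x, y, z in degrees. A call has 1 to 8 rows; each row is the pose to reach, as a shift and turn from the pose commanded when the call began, along the tool's axes at that moment; what a row does not reach only later rows make up. A row lasts 1/12 s, in which the tool goes at most 41.7 mm and 7.16 degrees, less where a joint would pass 70% of its speed; a pose out of reach is approached as far as the arm can. A call with a gripper value outside its range is refused whole. The fingers move at their own pace and stop on an object; the grip force is fixed at half the most. Time passes only in rows, so rows that repeat a pose let the fingers close. It gives the time, the measured TCP pose, the force, the opening and the grip force at its end, in the units of the state.
- r.sense(): the state, without advancing time (a new reading comes with each control period).
- vision.capture(name): name is "scene" or "top" or "wrist"; returns (picture, depth): 384x512x3 uint8, red, green, blue; 384x512 float32, m along the optical axis (not along the pixel's ray), 0 where there is no reading.
- vision.camera_model(name): a dict with "vertical_fov" (degrees; the focal length in pixels is half the picture's height over the tangent of half this angle, whatever the lens; pixels are square), "cx", "cy" (the principal point, pixels), "distortion" ([k1, k2, p1, p2, k3] as OpenCV has them; the pictures are not rectified), "extrinsics" (4x4, takes a point from camera to world coordinates); the wrist camera has in their place "mount" (4x4, takes a point from camera to tool coordinates, whose origin is the TCP and whose axes are the flange's). Camera axes: x right, y down, z forward; pixel columns grow to the right and rows downward; lengths in m; the calibration is good to about 2 mm. A picture is of the moment at which its call begins: read the wrist's pose just before it. camera_model takes no time and is no camera call.
- r.finish_job(): hands the job in; it is judged then, once.
Trained networks look in the newest picture that a camera, given by its name, has taken for a name from the list of things; names that differ only in an ending like _2 or _b are one class to them, and where a whole thing is asked for, a point or a joint stands for the part that bears it (a point fixed in the world has none). Each returns a list of dicts, best first, with "conf" (0 to 1); they miss things now and then, are a little off and sometimes report something else, mostly with a low value. They report only what shows in the picture. A call takes as long as a camera call. They do not tell look-alikes from the thing itself.
- vision.find_in(camera, thing): "uv" ([column, row] in pixels, amid what is visible of it).
- vision.cut_out(camera, thing): "region" (384x512 bool, what is visible of it) and "uv" ([column, row] in pixels, amid what is visible of it).
The state is a dict: "time_s": time; "joints": joint angles; "joint_velocities": joint speeds; "effort": joint torques, N m; "tcp_pos": TCP position; "ee_rot": TCP orientation; "wrist_force": force on the tool from outside, world axes, zero at the start; "moment": the same for the moment, N m; "gripper_width": opening from 0.0 (shut) to 1.0 (fully open); "gripper_force": force on a finger pad.
Only numpy, scipy, OpenCV 4.12 (cv2) and the standard library are available. Lean on these libraries where they do the work, as an engineer would, in place of code of your own. Each camera call takes 0.05 s, during which the arm holds its last target. There are 200 camera calls.

## Working session

There is one attempt and no reset: what is moved stays moved. The work goes in short steps, Python scripts to look and compute and a shell command to move; the robot and the scene stay as the last step left them, time stands still between calls to the robot, and variables do not carry over. Pictures are saved under pics/ and viewed, at most 14 in all, crops included, and the job is handed in when it is done.

```bash
mkdir -p pics; cat > h.py <<'E'
import numpy as np, cv2
from station import r, vision
def model(c):
    m=vision.camera_model(c); f=192/np.tan(np.radians(m["vertical_fov"])/2)
    K=np.array([[f,0,m["cx"]],[0,f,m["cy"]],[0,0,1.]])
    if "mount" in m:
        s=r.sense(); T=np.eye(4); T[:3,:3]=s["ee_rot"]; T[:3,3]=s["tcp_pos"]; T=T@np.array(m["mount"])
    else: T=np.array(m["extrinsics"])
    return K,np.array(m["distortion"],float),T
def cloud(c,depth,M=None):
    K,D,T=M or model(c); v,u=np.mgrid[0:384,0:512]
    p=cv2.undistortPoints(np.stack([u.ravel(),v.ravel()],1).astype(np.float64)[:,None],K,D)[:,0]
    z=depth.ravel().astype(float)
    P=np.c_[p*z[:,None],z]@T[:3,:3].T+T[:3,3]
    P[z==0]=np.nan
    return P.reshape(384,512,3)
def ray(c,uv,z,M=None):
    K,D,T=M or model(c)
    p=cv2.undistortPoints(np.array(uv,float).reshape(-1,1,2),K,D)[:,0]
    d=np.c_[p,np.ones(len(p))]@T[:3,:3].T
    return T[:3,3]+d*((z-T[2,3])/d[:,2])[:,None]
E
python3 - <<'E'
from h import *
s=r.sense(); print(s["time_s"],s["tcp_pos"],np.round(s["ee_rot"],3).tolist(),s["gripper_width"])
for c in("top","scene"):
    im,d=vision.capture(c); np.savez(f"{c}0.npz",im=im,d=d); cv2.imwrite(f"pics/{c}0.png",im[:,:,::-1])
    P=cloud(c,d); print(c,np.round(model(c)[2],3).tolist())
    for t in("plug_a_centre","plug_b_centre","plug_c_centre","plug_d_centre","pad_a_top","post","beaker_centre"):
        for q in vision.cut_out(c,t):
            R=q["region"]; X=P[R]; print(t,round(q["conf"],2),np.round(q["uv"]),R.sum(),np.round(np.nanmedian(X,0),3),np.round(np.nanpercentile(X,[5,95],axis=0),3).tolist())
E
```

```text
0.0 [0.21705916 0.58587935 0.40365222] [[0.938, -0.348, -0.001], [-0.348, -0.938, -0.002], [0.0, 0.002, -1.0]] 1.0020910573141049
top [[0.013, -0.983, 0.181, 0.348], [-1.0, -0.012, 0.007, -0.008], [-0.005, -0.181, -0.984, 0.996], [0.0, 0.0, 0.0, 1.0]]
plug_a_centre 0.66 [120. 205.] 145 [0.47  0.313 0.052] [[0.462, 0.308, 0.005], [0.48, 0.328, 0.062]]
plug_b_centre 0.57 [207. 224.] 159 [0.433 0.097 0.047] [[0.42, 0.084, 0.026], [0.445, 0.111, 0.05]]
plug_b_centre 0.46 [205. 265.] 140 [0.338 0.103 0.047] [[0.327, 0.091, 0.044], [0.35, 0.117, 0.05]]
plug_c_centre 0.88 [302. 258.] 297 [ 0.355 -0.118  0.065] [[0.339, -0.136, 0.027], [0.371, -0.101, 0.068]]
plug_c_centre 0.63 [300. 220.] 301 [ 0.445 -0.114  0.065] [[0.427, -0.132, 0.021], [0.462, -0.096, 0.068]]
plug_d_centre 0.79 [158. 220.] 453 [0.44  0.219 0.051] [[0.42, 0.197, 0.021], [0.461, 0.242, 0.054]]
pad_a_top 0.8 [229. 146.] 468 [0.634 0.049 0.011] [[0.609, 0.024, 0.008], [0.66, 0.072, 0.014]]
post 0.62 [167. 136.] 339 [0.635 0.199 0.022] [[0.621, 0.184, 0.016], [0.656, 0.219, 0.076]]
beaker_centre 0.69 [346. 217.] 519 [ 0.452 
[... 505 characters left out ...]
66 [186. 201.] 627 [ 0.46  -0.115  0.058] [[0.434, -0.132, 0.007], [0.468, -0.096, 0.068]]
plug_c_centre 0.64 [176. 168.] 600 [ 0.369 -0.119  0.054] [[0.341, -0.137, 0.004], [0.376, -0.099, 0.068]]
plug_d_centre 0.68 [329. 155.] 643 [0.457 0.218 0.05 ] [[0.429, 0.2, 0.006], [0.472, 0.243, 0.055]]
pad_a_top 0.88 [301. 254.] 668 [0.636 0.051 0.012] [[0.611, 0.026, 0.01], [0.66, 0.076, 0.014]]
post 0.68 [369. 229.] 663 [0.648 0.2   0.022] [[0.623, 0.185, 0.008], [0.664, 0.224, 0.077]]
beaker_centre 0.61 [144. 214.] 1026 [ 0.448 -0.21   0.049] [[0.424, -0.233, 0.002], [0.475, -0.186, 0.076]]
beaker_centre 0.16 [217. 280.] 792 [ 0.625 -0.12   0.012] [[0.599, -0.145, 0.009], [0.65, -0.095, 0.014]]
```

View pics/top0.png

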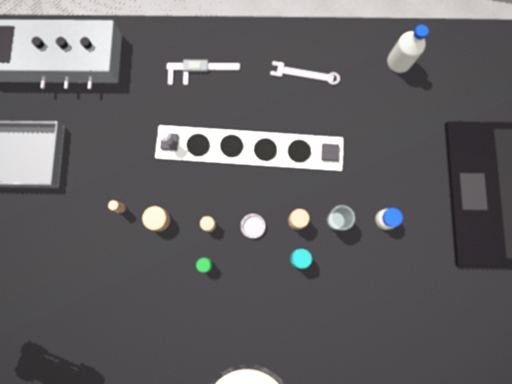

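```bash
python3 - <<'E'
from h import *
M=model("top")
a=np.load("top0.npz"); im,d=a["im"],a["d"]; P=cloud("top",d,M)
hsv=cv2.cvtColor(im,cv2.COLOR_RGB2HSV)
def fit(pts):
    (c,rr)=cv2.minEnclosingCircle(pts.astype(np.float32)); A=np.c_[2*pts,np.ones(len(pts))]
    return c,rr
# top faces per plug: points within 5 mm of height
for n,x,y,h in(("A",.47,.315,.06),("B1",.433,.098,.048),("B2",.338,.103,.048),("C1",.355,-.118,.066),("C2",.445,-.114,.066),("D",.44,.219,.052)):
    m=(abs(P[...,2]-h)<.005)&(np.hypot(P[...,0]-x,P[...,1]-y)<.045)
    X=P[m]; print(n,m.sum(),"mean",X.mean(0).round(4),"mid",((X.max(0)+X.min(0))/2).round(4),"ext",np.ptp(X,axis=0).round(3),"hsv",np.median(hsv[m],0))
# pads: dark on strip
m=((hsv[...,2]<70)&(P[...,0]>.55)&(P[...,0]<.72)&(abs(P[...,1])<.32)&(P[...,2]<.03)&(P[...,2]>.003)).astype(np.uint8)
n,L,S,C=cv2.connectedComponentsWithStats(m)
for i in range(1,n):
    if S[i,4]>100: X=P[L==i]; print("dark",S[i,4],C[i].round(1),X.mean(0).round(4),np.ptp(X,axis=0).round(3),"ray",ray("top",C[i],.011,M).round(4))
E
```

```text
A 70 mean [0.4717 0.3182 0.0593] mid [0.4719 0.318  0.0595] ext [0.021 0.02  0.008] hsv [ 25.  30. 255.]
B1 142 mean [0.4336 0.099  0.0477] mid [0.434  0.099  0.0471] ext [0.031 0.029 0.008] hsv [ 25.  30. 255.]
B2 153 mean [0.3377 0.1044 0.0475] mid [0.3373 0.1041 0.0473] ext [0.029 0.03  0.009] hsv [ 66. 143. 235.]
C1 271 mean [ 0.355  -0.1205  0.0655] mid [ 0.3549 -0.1204  0.0658] ext [0.04  0.041 0.009] hsv [ 90. 158. 245.]
C2 253 mean [ 0.4466 -0.1156  0.0657] mid [ 0.4466 -0.1155  0.066 ] ext [0.039 0.04  0.008] hsv [ 23.  37. 254.]
D 413 mean [0.4445 0.2226 0.0515] mid [0.4449 0.2223 0.0515] ext [0.052 0.053 0.009] hsv [ 25.  27. 255.]
dark 313 [197.7 144.5] [0.6334 0.133  0.011 ] [0.05  0.049 0.01 ] ray [[0.6333 0.133  0.011 ]]
dark 314 [231.2 145.5] [0.6317 0.0486 0.011 ] [0.052 0.048 0.01 ] ray [[0.6317 0.0486 0.011 ]]
dark 319 [264.9 149.2] [ 0.6232 -0.0364  0.0109] [0.051 0.05  0.011] ray [[ 0.6231 -0.0364  0.011 ]]
dark 324 [298.9 150.6] [ 0.6204 -0.1215  0.011 ] [0.05  0.051 0.01 ] ray [[ 0.6204 -0.1215  0.011 ]]
```

The top view shows the sand plugs at A (116,206), D (156,218), B (207,223) and C (299,219). The green look-alike is at (204,265) and the turquoise one at (301,258). The post is at the left end of the strip (170,142) and the pads are at columns 198, 231, 265 and 299. I'll move above plug A and turn the tool so the fingers close along x.

```bash
cat >> h.py <<'E'
R0=np.array([[0,-1,0],[-1,0,0],[0,0,-1.]])
def to(x,y,z):
    "tool shift (mm) and turn from the present pose to grasp point x,y,z"
    s=r.sense(); R=np.array(s["ee_rot"]); g=np.array([x,y,z+.164])
    print("shift",(R.T@(g-s["tcp_pos"])*1000).round(1),"turn",np.degrees(cv2.Rodrigues(R.T@R0)[0].ravel()).round(2))
E
python3 -m creep '[[1,332,163,0,0,0,69.7],[1,332,163,0,0,0,69.7],[1,332,163,0,0,0,69.7],[1,332,163,0,0,0,69.7],[1,332,163,0,0,0,69.7],[1,332,163,0,0,0,69.7],[1,332,163,0,0,0,69.7],[1,332,163,0,0,0,69.7]]'
python3 -c "
from h import *
to(.472,.318,.22); print(np.round(vision.camera_model('wrist')['mount'],3).tolist())"
```

```text
time_s: 1.47
tcp_pos: [0.4476, 0.3427, 0.4052]
ee_rot: [[0.209, -0.978, 0.001], [-0.978, -0.209, 0.001], [-0.0, -0.001, -1.0]]
wrist_force: [0.5, 0.1, -0.1]
gripper_width: 1.0
gripper_force: 0.0
shift [ 29.2 -18.7  21.1] turn [-0.03  0.03 12.05]
[[-0.0, -0.964, -0.265, 0.072], [1.0, -0.0, -0.0, -0.001], [0.0, -0.265, 0.964, 0.021], [0.0, 0.0, 0.0, 1.0]]
```

```bash
python3 -m creep '[[1,29,-19,10,0,0,12],[1,29,-19,20,0,0,12],[1,29,-19,20,0,0,12]]'
cat >> h.py <<'E'
HT=dict(A=(.060,.011),B=(.048,.016),C=(.066,.021),D=(.052,.027))
def top(P,x,y,h,w=.04):
    m=(abs(P[...,2]-h)<.005)&(np.hypot(P[...,0]-x,P[...,1]-y)<w); X=P[m]
    return m.sum(),((X.max(0)+X.min(0))/2).round(4),X.mean(0).round(4),np.ptp(X,axis=0).round(3)
E
python3 - <<'E'
from h import *
M=model("wrist"); im,d=vision.capture("wrist"); cv2.imwrite("pics/w1.png",im[:,:,::-1]); P=cloud("wrist",d,M)
print(np.nanpercentile(P.reshape(-1,3),[2,98],axis=0).round(3))
for n,x,y,h in(("A",.472,.318,.06),("D",.4447,.2225,.052)): 
    try: print(n,top(P,x,y,h))
    except Exception as e: print(n,e)
to(.472,.318,.035)
E
```

```text
time_s: 1.72
tcp_pos: [0.4722, 0.3181, 0.3827]
ee_rot: [[0.001, -1.0, -0.003], [-1.0, -0.001, -0.002], [0.002, 0.003, -1.0]]
wrist_force: [-0.6, -0.3, -1.3]
gripper_width: 0.999
gripper_force: 0.0
[[ 0.176  0.128 -0.003]
 [ 0.765  0.48   0.319]]
A (np.int64(288), array([0.47  , 0.3194, 0.0579]), array([0.4702, 0.3192, 0.0588]), array([0.02 , 0.021, 0.006]))
D (np.int64(2161), array([0.4426, 0.224 , 0.0509]), array([0.4428, 0.2236, 0.0509]), array([0.053, 0.054, 0.005]))
shift [  0.9  -0.5 184.8] turn [ 0.1  -0.09  0.37]
```

View pics/w1.png

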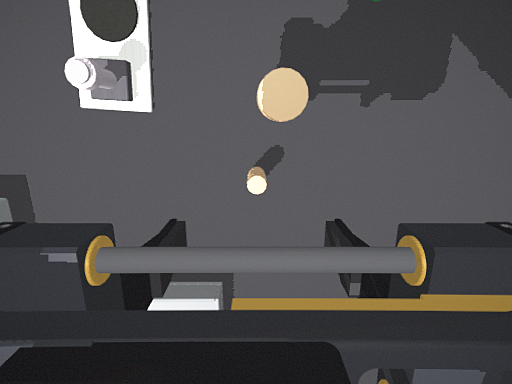

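The wrist view shows plug A at (257,183), centred between the fingers, with plug D at (283,95). Both agree with the top view to within 2 mm, so I'll descend on A and grip.

```bash
python3 -m creep '[[1,-1,2,35,0,0,0],[1,-1,2,70,0,0,0],[1,-1,2,105,0,0,0],[1,-1,2,140,0,0,0],[1,-1,2,165,0,0,0],[1,-1,2,180,0,0,0],[1,-1,2,184,0,0,0],[1,-1,2,184,0,0,0]]'
python3 -m creep '[[-1,0,0,0,0,0,0],[-1,0,0,0,0,0,0],[-1,0,0,0,0,0,0],[-1,0,0,0,0,0,0],[-1,0,0,0,0,0,0],[-1,0,0,0,0,0,0],[-1,0,0,0,0,0,0],[-1,0,0,0,0,0,0]]'
```

```text
time_s: 2.43
tcp_pos: [0.4689, 0.3221, 0.2002]
ee_rot: [[0.01, -1.0, -0.001], [-1.0, -0.01, -0.001], [0.001, 0.001, -1.0]]
wrist_force: [0.7, -1.0, 0.3]
gripper_width: 0.999
gripper_force: 0.0
time_s: 3.1
tcp_pos: [0.4694, 0.3211, 0.2009]
ee_rot: [[0.007, -1.0, 0.0], [-1.0, -0.007, 0.0], [-0.0, -0.0, -1.0]]
wrist_force: [0.1, 0.2, -0.9]
gripper_width: 0.48
gripper_force: 0.0
```

```bash
python3 -m creep '[[-1,0,0,0,0,0,0],[-1,0,0,0,0,0,0],[-1,0,0,0,0,0,0],[-1,0,0,0,0,0,0],[-1,0,0,0,0,0,0],[-1,0,0,0,0,0,0],[-1,0,0,0,0,0,0],[-1,0,0,0,0,0,0]]'
python3 -m creep '[[-1,0,0,-20,0,0,0],[-1,0,0,-55,0,0,0],[-1,0,0,-90,0,0,0],[-1,0,0,-120,0,0,0],[-1,0,0,-135,0,0,0],[-1,0,0,-140,0,0,0]]'
python3 -c "
from h import *
to(.6334,.133,.175)"
```

```text
time_s: 3.77
tcp_pos: [0.4694, 0.3211, 0.2007]
ee_rot: [[0.007, -1.0, -0.0], [-1.0, -0.007, -0.0], [0.0, 0.0, -1.0]]
wrist_force: [0.7, 0.3, -0.3]
gripper_width: 0.231
gripper_force: 30.0
time_s: 4.27
tcp_pos: [0.4697, 0.3214, 0.3444]
ee_rot: [[0.007, -1.0, 0.005], [-1.0, -0.007, 0.005], [-0.005, -0.005, -1.0]]
wrist_force: [-0.2, 0.6, -1.3]
gripper_width: 0.235
gripper_force: 30.0
shift [ 189.6 -162.3    5.3] turn [-0.27  0.28  0.4 ]
```

```bash
python3 -m creep '[[-1,30,-25,0,0,0,0.4],[-1,60,-51,0,0,0,0.4],[-1,90,-77,0,0,0,0.4],[-1,120,-103,0,0,0,0.4],[-1,150,-128,0,0,0,0.4],[-1,175,-150,0,0,0,0.4],[-1,190,-162,0,0,0,0.4],[-1,190,-162,0,0,0,0.4]]'
cat >> h.py <<'E'
def dark(im,P):
    hsv=cv2.cvtColor(im,cv2.COLOR_RGB2HSV)
    m=((hsv[...,2]<75)&(abs(P[...,0]-.63)<.06)&(P[...,1]>-.22)&(P[...,1]<.28)&(P[...,2]<.03)&(P[...,2]>.003)).astype(np.uint8)
    n,L,S,C=cv2.connectedComponentsWithStats(m)
    for i in range(1,n):
        if S[i,4]>300: X=P[L==i]; (c,rr)=cv2.minEnclosingCircle(X[:,:2].astype(np.float32)); print("dark",S[i,4],C[i].round(),"mean",X.mean(0).round(4),"mid",((X.max(0)+X.min(0))/2).round(4),"circ",np.round(c,4),round(rr,4))
E
python3 - <<'E'
from h import *
M=model("wrist"); im,d=vision.capture("wrist"); cv2.imwrite("pics/w2.png",im[:,:,::-1]); P=cloud("wrist",d,M)
dark(im,P); print(r.sense()["tcp_pos"].round(4)); to(.6334,.133,.049)
for n in vision.cut_out("wrist","pad_a_top"): X=P[n["region"]];print(n["conf"],np.round(n["uv"]),np.nanmedian(X,0).round(4))
E
```

```text
time_s: 4.93
tcp_pos: [0.6344, 0.1288, 0.3382]
ee_rot: [[-0.005, -1.0, -0.003], [-1.0, 0.005, -0.002], [0.002, 0.003, -1.0]]
wrist_force: [0.4, -0.4, -1.1]
gripper_width: 0.234
gripper_force: 30.0
dark 2718 [265.  23.] mean [ 0.6239 -0.0304  0.0098] mid [ 0.6239 -0.0279  0.0094] circ [ 0.6236 -0.0353] 0.0306
dark 2643 [256. 108.] mean [0.6325 0.0484 0.0099] mid [0.6325 0.049  0.0089] circ [0.6327 0.0489] 0.0303
dark 2087 [256. 185.] mean [0.634  0.1319 0.01  ] mid [0.6339 0.1323 0.0086] circ [0.634  0.1332] 0.0303
[0.6333 0.1302 0.3384]
shift [ -2.9  -0.5 125.4] turn [ 0.2  -0.06 -0.24]
```

View pics/w2.png

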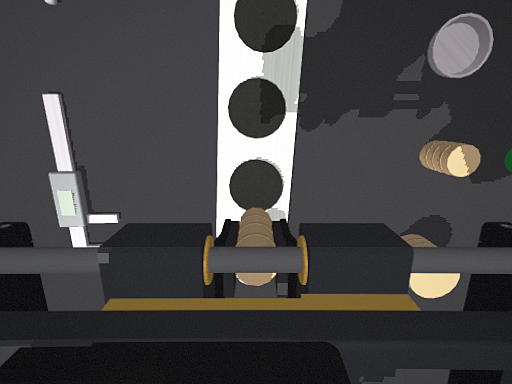

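The wrist view confirms the pads in line, with pad A at (256,185), B at (256,108) and C at (265,23), all agreeing with the top view. I'll lower A in two steps.

```bash
python3 -m creep '[[-1,-4,0,30,0,0,-0.2],[-1,-4,0,65,0,0,-0.2],[-1,-4,0,95,0,0,-0.2],[-1,-4,0,108,0,0,-0.2],[-1,-4,0,112,0,0,-0.2],[-1,-4,0,112,0,0,-0.2],[-1,-4,0,112,0,0,-0.2],[-1,-4,0,112,0,0,-0.2]]'
python3 -c "
from h import *
to(.634,.135,.048)"
```

```text
time_s: 5.7
tcp_pos: [0.633, 0.1369, 0.2305]
ee_rot: [[0.004, -1.0, 0.003], [-1.0, -0.004, 0.001], [-0.001, -0.003, -1.0]]
wrist_force: [-0.9, 0.6, -1.2]
gripper_width: 0.231
gripper_force: 30.0
shift [ 1.9 -0.9 18.5] turn [-0.18  0.07  0.24]
```

```bash
python3 -m creep '[[-1,2,-1,6,0,0,0.2],[-1,2,-1,12,0,0,0.2],[-1,2,-1,16,0,0,0.2],[-1,2,-1,18,0,0,0.2],[-1,2,-1,18,0,0,0.2],[-1,2,-1,18,0,0,0.2]]'
python3 -c "
from h import *
to(.634,.135,.0477); print(r.sense()['wrist_force'])"
```

```text
time_s: 6.2
tcp_pos: [0.6335, 0.134, 0.2117]
ee_rot: [[-0.0, -1.0, -0.0], [-1.0, 0.0, -0.0], [0.0, 0.0, -1.0]]
wrist_force: [-2.4, 0.0, 5.5]
gripper_width: 0.234
gripper_force: 30.0
shift [-1.  -0.5 -0. ] turn [ 0.02 -0.03 -0.01]
[-2.43532890e+00  8.93491440e-04  5.53489183e+00]
```

```bash
python3 -m creep '[[0,0,0,0,0,0,0],[0,0,0,0,0,0,0],[0,0,0,0,0,0,0],[0,0,0,0,0,0,0],[0,0,0,0,0,0,0],[0,0,0,0,0,0,0]]'
python3 -m creep '[[0,0,0,-20,0,0,0],[0,0,0,-50,0,0,0],[0,0,0,-85,0,0,0],[0,0,0,-120,0,0,0],[0,0,0,-145,0,0,0],[0,0,0,-160,0,0,0],[0,0,0,-160,0,0,0]]'
python3 - <<'E'
from h import *
M=model("wrist"); im,d=vision.capture("wrist"); cv2.imwrite("pics/w3.png",im[:,:,::-1]); P=cloud("wrist",d,M)
dark(im,P); print(top(P,.634,.133,.071,.03)); print(top(P,.4336,.099,.048)); to(.4320,.0995,.20)
E
```

```text
time_s: 6.7
tcp_pos: [0.6337, 0.1341, 0.2105]
ee_rot: [[-0.0, -1.0, -0.0], [-1.0, 0.0, -0.0], [0.0, 0.0, -1.0]]
wrist_force: [0.2, -0.2, 0.2]
gripper_width: 0.488
gripper_force: 0.0
time_s: 7.28
tcp_pos: [0.6343, 0.1343, 0.3758]
ee_rot: [[0.0, -1.0, 0.009], [-1.0, -0.0, 0.003], [-0.003, -0.009, -1.0]]
wrist_force: [0.6, 0.9, 1.4]
gripper_width: 0.499
gripper_force: 0.0
dark 2448 [268.  24.] mean [ 0.6239 -0.033   0.0098] mid [ 0.6238 -0.0305  0.0089] circ [ 0.6237 -0.0357] 0.0306
dark 2123 [260. 102.] mean [0.6325 0.0485 0.01  ] mid [0.6327 0.0493 0.01  ] circ [0.6325 0.0491] 0.0302
dark 1220 [259. 170.] mean [0.6338 0.129  0.01  ] mid [0.6341 0.1336 0.0161] circ [0.6341 0.1334] 0.0301
(np.int64(326), array([0.6339, 0.1327, 0.069 ]), array([0.6339, 0.1321, 0.0698]), array([0.021, 0.021, 0.006]))
(np.int64(741), array([0.4328, 0.1003, 0.046 ]), array([0.4336, 0.0997, 0.0466]), array([0.032, 0.033, 0.006]))
shift [ 34.8 201.8   8. ] turn [-0.24  0.11 -0.02]
```

View pics/w3.png

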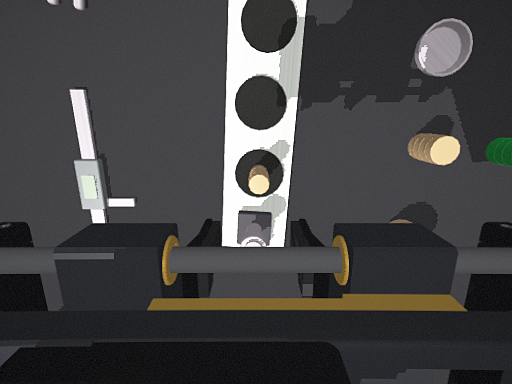

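Plug A stands upright at (258,180), about 1 mm off its pad's centre. Next is B.

```bash
python3 -m creep '[[0.4,7,40,0,0,0,0],[0.4,14,80,0,0,0,0],[0.4,21,120,0,0,0,0],[0.4,28,160,0,0,0,0],[0.4,32,185,10,0,0,0],[0.4,34,199,25,0,0,0],[0.4,34,200,40,0,0,0],[0.4,34,200,40,0,0,0]]'
python3 - <<'E'
from h import *
M=model("wrist"); im,d=vision.capture("wrist"); P=cloud("wrist",d,M)
print(top(P,.433,.0998,.048)); to(.433,.0998,.030)
E
```

```text
time_s: 8.0
tcp_pos: [0.4313, 0.0992, 0.3273]
ee_rot: [[-0.001, -1.0, -0.007], [-1.0, 0.001, -0.003], [0.003, 0.007, -1.0]]
wrist_force: [-0.5, -0.5, -0.2]
gripper_width: 0.698
gripper_force: 0.0
(np.int64(808), array([0.4322, 0.1001, 0.0462]), array([0.4321, 0.0994, 0.0469]), array([0.031, 0.032, 0.006]))
shift [ -0.3  -1.  134.8] turn [ 0.26 -0.15 -0.01]
```

```bash
python3 -m creep '[[0.4,0,-1,30,0,0,0],[0.4,0,-1,65,0,0,0],[0.4,0,-1,95,0,0,0],[0.4,0,-1,118,0,0,0],[0.4,0,-1,132,0,0,0],[0.4,0,-1,136,0,0,0],[0.4,0,-1,136,0,0,0]]'
python3 -m creep '[[-1,0,0,0,0,0,0],[-1,0,0,0,0,0,0],[-1,0,0,0,0,0,0],[-1,0,0,0,0,0,0],[-1,0,0,0,0,0,0],[-1,0,0,0,0,0,0],[-1,0,0,0,0,0,0],[-1,0,0,0,0,0,0]]'
```

```text
time_s: 8.63
tcp_pos: [0.4352, 0.1004, 0.1937]
ee_rot: [[-0.0, -1.0, -0.002], [-1.0, 0.0, -0.002], [0.002, 0.002, -1.0]]
wrist_force: [0.9, -0.4, -0.8]
gripper_width: 0.699
gripper_force: 0.0
time_s: 9.3
tcp_pos: [0.4345, 0.1002, 0.1952]
ee_rot: [[-0.0, -1.0, 0.0], [-1.0, 0.0, -0.0], [0.0, -0.0, -1.0]]
wrist_force: [-3.1, -0.6, 6.9]
gripper_width: 0.342
gripper_force: 30.0
```

```bash
python3 -m creep '[[-1,0,0,-20,0,0,0],[-1,0,0,-50,0,0,0],[-1,0,0,-80,0,0,0],[-1,5,-30,-95,0,0,0],[-1,15,-70,-95,0,0,0],[-1,25,-110,-95,0,0,0],[-1,35,-145,-95,0,0,0],[-1,45,-175,-95,0,0,0]]'
python3 -m creep '[[-1,6,-23,0,0,0,0],[-1,6,-23,0,0,0,0],[-1,6,-23,0,0,0,0],[-1,6,-23,0,0,0,0]]'
python3 -c "
from h import *
to(.6326,.049,.0422)"
```

```text
time_s: 9.97
tcp_pos: [0.6118, 0.0545, 0.2894]
ee_rot: [[-0.001, -1.0, 0.001], [-1.0, 0.001, 0.0], [-0.0, -0.001, -1.0]]
wrist_force: [0.6, 1.1, -0.8]
gripper_width: 0.347
gripper_force: 30.0
time_s: 10.3
tcp_pos: [0.6319, 0.0491, 0.2888]
ee_rot: [[-0.001, -1.0, -0.002], [-1.0, 0.001, -0.0], [0.0, 0.002, -1.0]]
wrist_force: [0.1, 0.2, -1.2]
gripper_width: 0.346
gripper_force: 30.0
shift [ 0.  -0.9 82.6] turn [ 0.13 -0.01 -0.05]
```

```bash
python3 -m creep '[[-1,0,-1,20,0,0,0],[-1,0,-1,45,0,0,0],[-1,0,-1,62,0,0,0],[-1,0,-1,72,0,0,0],[-1,0,-1,72,0,0,0],[-1,0,-1,72,0,0,0]]'
python3 -c "
from h import *
to(.6326,.049,.0422)"
```

```text
time_s: 10.8
tcp_pos: [0.6333, 0.0496, 0.2181]
ee_rot: [[0.001, -1.0, -0.0], [-1.0, -0.001, -0.0], [0.0, 0.0, -1.0]]
wrist_force: [0.1, -0.2, -1.2]
gripper_width: 0.348
gripper_force: 30.0
shift [ 0.6  0.7 11.9] turn [ 0.01 -0.02  0.04]
```

```bash
python3 -m creep '[[-1,0,0,5,0,0,0],[-1,0,0,9,0,0,0],[-1,0,0,11,0,0,0],[-1,0,0,11.5,0,0,0],[-1,0,0,11.5,0,0,0]]'
python3 -m creep '[[0.3,0,0,0,0,0,0],[0.3,0,0,0,0,0,0],[0.3,0,0,0,0,0,0],[0.3,0,0,0,0,0,0],[0.3,0,0,0,0,0,0],[0.3,0,0,0,0,0,0]]'
python3 -m creep '[[0.4,0,0,-20,0,0,0],[0.4,0,0,-50,0,0,0],[0.4,0,0,-85,0,0,0],[0.4,0,0,-120,0,0,0],[0.4,0,0,-145,0,0,0],[0.4,0,0,-160,0,0,0],[0.4,0,0,-160,0,0,0]]'
python3 - <<'E'
from h import *
M=model("wrist"); im,d=vision.capture("wrist"); cv2.imwrite("pics/w4.png",im[:,:,::-1]); P=cloud("wrist",d,M)
dark(im,P); print("A",top(P,.634,.133,.071,.03)); print("B",top(P,.6326,.049,.059,.03));print("C",top(P,.4466,-.1156,.066)); to(.4460,-.115,.17)
E
```

```text
time_s: 11.22
tcp_pos: [0.6337, 0.0491, 0.2065]
ee_rot: [[-0.0, -1.0, 0.0], [-1.0, 0.0, 0.0], [-0.0, -0.0, -1.0]]
wrist_force: [0.0, 1.0, -1.5]
gripper_width: 0.349
gripper_force: 30.0
time_s: 11.72
tcp_pos: [0.6337, 0.0491, 0.2064]
ee_rot: [[-0.0, -1.0, 0.0], [-1.0, 0.0, 0.0], [-0.0, -0.0, -1.0]]
wrist_force: [0.3, -0.2, 0.2]
gripper_width: 0.631
gripper_force: 0.0
time_s: 12.3
tcp_pos: [0.6343, 0.0492, 0.3713]
ee_rot: [[0.0, -1.0, 0.009], [-1.0, -0.0, 0.002], [-0.002, -0.009, -1.0]]
wrist_force: [-0.1, 0.2, 0.5]
gripper_width: 0.701
gripper_force: 0.0
dark 2451 [271.  23.] mean [ 0.621  -0.1177  0.0098] mid [ 0.6209 -0.1154  0.0088] circ [ 0.621 -0.121] 0.0305
dark 2196 [268. 102.] mean [ 0.624  -0.0369  0.0099] mid [ 0.6241 -0.0365  0.0096] circ [ 0.6241 -0.0363] 0.0302
dark 933 [261. 168.] mean [0.6307 0.0405 0.01  ] mid [0.6325 0.0482 0.0106] circ [0.6327 0.0486] 0.0303
dark 917 [259. 231.] mean [0.6339 0.1238 0.01  ] mid [0.6341 0.1249 0.0121] circ [0.6338 0.133 ] 0.0303Traceback (most recent call last):
  File "<stdin>", line 3, in <module>
  File "h.py", line 30, in top
    return m.sum(),((X.max(0)+X.min(0))/2).round(4),X.mean(0).round(4),np.ptp(X,axis=0).round(3)
                     ~~~~~^^^
    return umr_maximum(a, axis, None, out, keepdims, initial, where)
ValueError: zero-size array to reduction operation maximum which has no identity
```

View pics/w4.png

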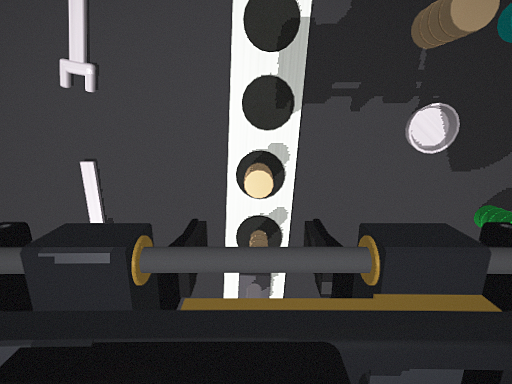

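B stands upright at (258,182) on the second pad; A's top is just hidden behind the gripper. I'll move above C, checking B's offset from the same look.

```bash
python3 - <<'E'
from h import *
M=model("wrist"); im,d=vision.capture("wrist"); P=cloud("wrist",d,M)
print("B",top(P,.6326,.049,.059,.03));print("C",top(P,.4466,-.1156,.066)); to(.4460,-.116,.17)
E
python3 -m creep '[[0.5,27,31,0,0,0,0],[0.5,54,62,0,0,0,0],[0.5,81,92,0,0,0,0],[0.5,108,123,0,0,0,0],[0.5,135,154,0,0,0,0],[0.5,155,176,5,0,0,0],[0.5,164,187,20,0,0,0],[0.5,164,187,30,0,0,0]]'
python3 - <<'E'
from h import *
M=model("wrist"); im,d=vision.capture("wrist"); P=cloud("wrist",d,M)
print("C",top(P,.4466,-.1156,.066)); to(.446,-.116,.038)
E
```

```text
B (np.int64(668), array([0.6346, 0.0485, 0.0573]), array([0.6343, 0.0484, 0.0579]), array([0.031, 0.031, 0.006]))
C (np.int64(1311), array([ 0.4458, -0.1066,  0.0641]), array([ 0.447 , -0.1077,  0.0646]), array([0.042, 0.025, 0.006]))
shift [165.3 187.2  32.1] turn [-0.02  0.04 -0.04]
time_s: 13.07
tcp_pos: [0.4429, -0.1164, 0.3341]
ee_rot: [[-0.004, -1.0, -0.005], [-1.0, 0.004, 0.001], [-0.001, 0.005, -1.0]]
wrist_force: [0.5, -0.1, -0.5]
gripper_width: 0.748
gripper_force: 0.0
C (np.int64(1514), array([ 0.4455, -0.1152,  0.064 ]), array([ 0.4452, -0.1158,  0.0649]), array([0.041, 0.041, 0.006]))
shift [  0.3  -3.4 130.3] turn [ 0.46  0.04 -0.21]
```

```bash
python3 -m creep '[[0.5,0,-2,30,0,0,0],[0.5,0,-2,65,0,0,0],[0.5,0,-2,95,0,0,0],[0.5,0,-2,115,0,0,0],[0.5,0,-2,127,0,0,0],[0.5,0,-2,130,0,0,0],[0.5,0,-2,130,0,0,0]]'
python3 -m creep '[[-1,0,0,0,0,0,0],[-1,0,0,0,0,0,0],[-1,0,0,0,0,0,0],[-1,0,0,0,0,0,0],[-1,0,0,0,0,0,0],[-1,0,0,0,0,0,0],[-1,0,0,0,0,0,0]]'
```

```text
time_s: 13.7
tcp_pos: [0.4484, -0.1146, 0.2048]
ee_rot: [[-0.0, -1.0, -0.004], [-1.0, 0.0, -0.0], [0.0, 0.004, -1.0]]
wrist_force: [0.6, 0.0, 0.3]
gripper_width: 0.75
gripper_force: 0.0
time_s: 14.28
tcp_pos: [0.4478, -0.1148, 0.2067]
ee_rot: [[-0.001, -1.0, -0.002], [-1.0, 0.001, -0.0], [0.0, 0.002, -1.0]]
wrist_force: [-3.6, 1.0, 5.5]
gripper_width: 0.465
gripper_force: 30.0
```

```bash
python3 -m creep '[[-1,0,0,-20,0,0,0],[-1,0,0,-50,0,0,0],[-1,0,0,-75,0,0,0],[-1,-15,-30,-85,0,0,0],[-1,-30,-66,-85,0,0,0],[-1,-47,-102,-85,0,0,0],[-1,-63,-138,-85,0,0,0],[-1,-75,-165,-85,0,0,0]]'
python3 -m creep '[[-1,-4,-10,0,0,0,0],[-1,-4,-10,0,0,0,0],[-1,-4,-10,30,0,0,0],[-1,-4,-10,60,0,0,0],[-1,-4,-10,65,0,0,0],[-1,-4,-10,65,0,0,0],[-1,-4,-10,65,0,0,0]]'
python3 -c "
from h import *
to(.6232,-.0356,.0537)"
```

```text
time_s: 14.95
tcp_pos: [0.6161, -0.0385, 0.2911]
ee_rot: [[0.0, -1.0, 0.003], [-1.0, -0.0, 0.0], [-0.0, -0.003, -1.0]]
wrist_force: [1.2, -0.2, -2.7]
gripper_width: 0.461
gripper_force: 30.0
time_s: 15.53
tcp_pos: [0.6237, -0.0361, 0.227]
ee_rot: [[-0.0, -1.0, 0.001], [-1.0, 0.0, -0.001], [0.001, -0.001, -1.0]]
wrist_force: [0.9, -0.0, -1.3]
gripper_width: 0.466
gripper_force: 30.0
shift [-0.5  0.6  9.3] turn [-0.05 -0.03 -0.  ]
```

```bash
python3 -m creep '[[-1,0,0,4,0,0,0],[-1,0,0,7,0,0,0],[-1,0,0,9,0,0,0],[-1,0,0,9.3,0,0,0],[-1,0,0,9.3,0,0,0]]'
python3 -m creep '[[0.6,0,0,0,0,0,0],[0.6,0,0,0,0,0,0],[0.6,0,0,0,0,0,0],[0.6,0,0,0,0,0,0],[0.6,0,0,0,0,0,0],[0.6,0,0,0,0,0,0]]'
python3 -m creep '[[0.6,0,0,-20,0,0,0],[0.6,0,0,-50,0,0,0],[0.6,0,0,-85,0,0,0],[0.6,0,0,-115,0,0,0],[0.6,0,0,-130,0,0,0],[0.6,0,0,-140,0,0,0],[0.6,0,0,-140,0,0,0]]'
python3 - <<'E'
from h import *
M=model("wrist"); im,d=vision.capture("wrist"); P=cloud("wrist",d,M); cv2.imwrite("pics/w5.png",im[:,:,::-1])
dark(im,P); print("C",top(P,.6238,-.036,.077,.03)); to(.443,.2236,.17)
E
```

```text
time_s: 15.95
tcp_pos: [0.6238, -0.0358, 0.2178]
ee_rot: [[-0.0, -1.0, 0.001], [-1.0, 0.0, 0.0], [-0.0, -0.001, -1.0]]
wrist_force: [-0.3, 0.2, 0.1]
gripper_width: 0.46
gripper_force: 30.0
time_s: 16.45
tcp_pos: [0.6236, -0.0358, 0.2169]
ee_rot: [[-0.0, -1.0, 0.0], [-1.0, 0.0, -0.0], [0.0, -0.0, -1.0]]
wrist_force: [0.0, 0.4, 0.4]
gripper_width: 0.775
gripper_force: 0.0
time_s: 17.03
tcp_pos: [0.6239, -0.0358, 0.3595]
ee_rot: [[-0.0, -1.0, 0.005], [-1.0, 0.0, 0.001], [-0.001, -0.005, -1.0]]
wrist_force: [0.0, 0.2, -0.3]
gripper_width: 0.802
gripper_force: 0.0
dark 351 [274.  39.] mean [ 0.6065 -0.1835  0.0174] mid [ 0.6174 -0.1871  0.0146] circ [ 0.6175 -0.1884] 0.0239
dark 2356 [260. 102.] mean [ 0.6211 -0.1222  0.0099] mid [ 0.6214 -0.1215  0.0098] circ [ 0.6211 -0.1217] 0.0302
dark 612 [258. 165.] mean [ 0.6226 -0.0508  0.01  ] mid [ 0.6237 -0.0442  0.0099] circ [ 0.6241 -0.0368] 0.0301
dark 728 [251. 232.] mean [0.6312 0.0352 0.0099] mid [0.633  0.0366 0.0107] circ [0.6326 0.0471] 0.0301
dark 611 [250. 289.] mean [0.6339 0.1171 0.0098] mid [0.6342 0.1167 0.008 ] circ [0.6341 0.1272] 0.0293
C (np.int64(1369), array([ 0.6243, -0.0363,  0.0752]), array([ 0.6246, -0.0367,  0.0759]), array([0.041, 0.041, 0.005]))
shift [-259.3  180.6   23.3] turn [-0.06  0.03 -0.04]
```

C sits within a millimetre of its pad's centre. Now D.

```bash
python3 -m creep '[[1,-32,22,0,0,0,0],[1,-65,45,0,0,0,0],[1,-98,68,0,0,0,0],[1,-131,91,0,0,0,0],[1,-164,114,0,0,0,0],[1,-197,137,0,0,0,0],[1,-230,160,0,0,0,0],[1,-250,174,0,0,0,0]]'
python3 -m creep '[[1,-9,6,10,0,0,0],[1,-9,6,20,0,0,0],[1,-9,6,25,0,0,0],[1,-9,6,25,0,0,0]]'
python3 - <<'E'
from h import *
M=model("wrist"); im,d=vision.capture("wrist"); P=cloud("wrist",d,M); cv2.imwrite("pics/w6.png",im[:,:,::-1])
print("D",top(P,.443,.2236,.052)); to(.443,.2236,.032)
E
```

```text
time_s: 17.75
tcp_pos: [0.4474, 0.216, 0.355]
ee_rot: [[0.001, -1.0, -0.003], [-1.0, -0.001, -0.002], [0.002, 0.003, -1.0]]
wrist_force: [0.3, -0.3, -0.1]
gripper_width: 0.998
gripper_force: 0.0
time_s: 18.08
tcp_pos: [0.443, 0.2229, 0.3293]
ee_rot: [[-0.0, -1.0, -0.005], [-1.0, 0.0, -0.004], [0.004, 0.005, -1.0]]
wrist_force: [0.8, 0.0, -0.3]
gripper_width: 0.996
gripper_force: 0.0
D (np.int64(2341), array([0.4428, 0.2238, 0.0502]), array([0.4428, 0.2232, 0.0509]), array([0.052, 0.053, 0.006]))
shift [-1.100e+00  1.000e-01  1.343e+02] turn [ 0.16 -0.16 -0.04]
```

View pics/w6.png

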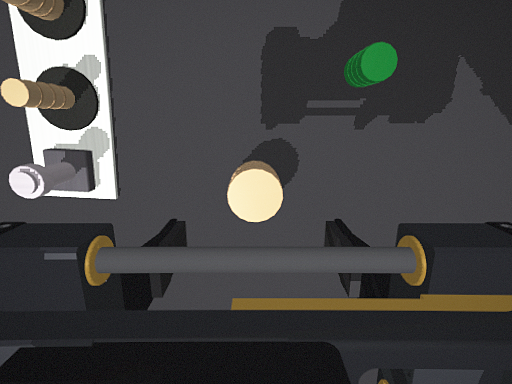

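D is at (255,194), centred between the open fingers, and A and B are still standing at the upper left. I'll descend and grip.

```bash
python3 -m creep '[[1,-1,0,30,0,0,0],[1,-1,0,65,0,0,0],[1,-1,0,95,0,0,0],[1,-1,0,118,0,0,0],[1,-1,0,131,0,0,0],[1,-1,0,135,0,0,0],[1,-1,0,135,0,0,0]]'
python3 -m creep '[[-1,0,0,0,0,0,0],[-1,0,0,0,0,0,0],[-1,0,0,0,0,0,0],[-1,0,0,0,0,0,0],[-1,0,0,0,0,0,0],[-1,0,0,0,0,0,0],[-1,0,0,0,0,0,0],[-1,0,0,0,0,0,0]]'
```

```text
time_s: 18.72
tcp_pos: [0.444, 0.2238, 0.196]
ee_rot: [[-0.001, -1.0, -0.002], [-1.0, 0.001, -0.002], [0.002, 0.002, -1.0]]
wrist_force: [0.1, 0.7, 0.6]
gripper_width: 1.0
gripper_force: 0.0
time_s: 19.38
tcp_pos: [0.4435, 0.2242, 0.1973]
ee_rot: [[-0.0, -1.0, -0.0], [-1.0, 0.0, -0.0], [0.0, 0.0, -1.0]]
wrist_force: [-2.8, -0.1, 4.8]
gripper_width: 0.601
gripper_force: 30.0
```

```bash
python3 -m creep '[[-1,0,0,-20,0,0,0],[-1,0,0,-50,0,0,0],[-1,0,0,-85,0,0,0],[-1,0,0,-115,0,0,0],[-1,20,-10,-125,0,0,0],[-1,50,-26,-125,0,0,0],[-1,85,-44,-125,0,0,0],[-1,120,-62,-125,0,0,0]]'
python3 -m creep '[[-1,35,-18,0,0,0,0],[-1,70,-36,0,0,0,0],[-1,105,-54,0,0,0,0],[-1,140,-72,0,0,0,0],[-1,175,-90,0,0,0,0],[-1,205,-105,0,0,0,0],[-1,225,-115,0,0,0,0],[-1,225,-115,0,0,0,0]]'
python3 -c "
from h import *
to(.6205,-.121,.0443)"
```

```text
time_s: 20.05
tcp_pos: [0.5056, 0.1032, 0.3218]
ee_rot: [[0.001, -1.0, -0.0], [-1.0, -0.001, 0.0], [-0.0, 0.0, -1.0]]
wrist_force: [0.5, 0.6, -2.8]
gripper_width: 0.598
gripper_force: 30.0
time_s: 20.72
tcp_pos: [0.6217, -0.1247, 0.3201]
ee_rot: [[-0.005, -1.0, -0.001], [-1.0, 0.005, -0.001], [0.001, 0.001, -1.0]]
wrist_force: [1.1, 0.7, -3.1]
gripper_width: 0.597
gripper_force: 30.0
shift [ -3.8   1.1 111.8] turn [ 0.06 -0.04 -0.3 ]
```

```bash
python3 -m creep '[[-1,0,0,20,0,0,0],[-1,0,0,50,0,0,0],[-1,0,0,80,0,0,0],[-1,0,0,97,0,0,0],[-1,0,0,101,0,0,0],[-1,0,0,101,0,0,0],[-1,0,0,101,0,0,0]]'
python3 -c "
from h import *
to(.6205,-.121,.0443)"
```

```text
time_s: 21.3
tcp_pos: [0.621, -0.1206, 0.2216]
ee_rot: [[0.0, -1.0, 0.001], [-1.0, -0.0, -0.0], [0.0, -0.001, -1.0]]
wrist_force: [0.8, -0.4, -2.8]
gripper_width: 0.602
gripper_force: 30.0
shift [ 0.4  0.6 13.3] turn [-0.06 -0.02  0.02]
```

```bash
python3 -m creep '[[-1,0,0,5,0,0,0],[-1,0,0,10,0,0,0],[-1,0,0,12.5,0,0,0],[-1,0,0,13.2,0,0,0],[-1,0,0,13.2,0,0,0]]'
python3 -m creep '[[0.8,0,0,0,0,0,0],[0.8,0,0,0,0,0,0],[0.8,0,0,0,0,0,0],[0.8,0,0,0,0,0,0],[0.8,0,0,0,0,0,0],[0.8,0,0,0,0,0,0]]'
python3 -m creep '[[0.8,0,0,-20,0,0,0],[0.8,0,0,-50,0,0,0],[0.8,0,0,-85,0,0,0],[0.8,0,0,-115,0,0,0],[0.8,0,0,-140,0,0,0],[0.8,0,0,-160,0,0,0],[0.8,0,0,-160,0,0,0],[0.8,0,0,-160,0,0,0]]'
python3 - <<'E'
from h import *
M=model("wrist"); im,d=vision.capture("wrist"); P=cloud("wrist",d,M)
print("D wrist",top(P,.621,-.1217,.063,.035))
im,d=vision.capture("scene"); P=cloud("scene",d); cv2.imwrite("pics/s7.png",im[:,:,::-1])
for n,x,y,h in(("A",.634,.133,.071),("B",.6326,.0488,.059),("C",.624,-.0363,.077),("D",.621,-.1217,.063)):
    try: print(n,top(P,x,y,h,.035))
    except ValueError: print(n,"hidden")
E
```

```text
time_s: 21.72
tcp_pos: [0.6206, -0.1207, 0.2084]
ee_rot: [[-0.0, -1.0, 0.001], [-1.0, 0.0, 0.0], [-0.0, -0.001, -1.0]]
wrist_force: [-0.9, 0.7, 0.7]
gripper_width: 0.6
gripper_force: 30.0
time_s: 22.22
tcp_pos: [0.6206, -0.1209, 0.2078]
ee_rot: [[-0.0, -1.0, 0.0], [-1.0, 0.0, -0.0], [0.0, -0.0, -1.0]]
wrist_force: [0.2, -1.0, 0.6]
gripper_width: 0.884
gripper_force: 0.0
time_s: 22.88
tcp_pos: [0.6205, -0.1208, 0.3692]
ee_rot: [[-0.001, -1.0, 0.003], [-1.0, 0.001, 0.0], [-0.0, -0.003, -1.0]]
wrist_force: [-0.7, -0.3, -0.5]
gripper_width: 0.903
gripper_force: 0.0
D wrist (np.int64(1940), array([ 0.6214, -0.1212,  0.0612]), array([ 0.6212, -0.1216,  0.062 ]), array([0.053, 0.052, 0.006]))
A (np.int64(93), array([0.6364, 0.1333, 0.0703]), array([0.6374, 0.1326, 0.0716]), array([0.021, 0.02 , 0.008]))
B (np.int64(207), array([0.6379, 0.0503, 0.0585]), array([0.6383, 0.0497, 0.0599]), array([0.03 , 0.031, 0.009]))
C (np.int64(343), array([ 0.6276, -0.0343,  0.0767]), array([ 0.6307, -0.034 ,  0.0779]), array([0.041, 0.042, 0.009]))
D (np.int64(513), array([ 0.6305, -0.1192,  0.0626]), array([ 0.6308, -0.12  ,  0.0637]), array([0.041, 0.054, 0.009]))
```

View pics/s7.png

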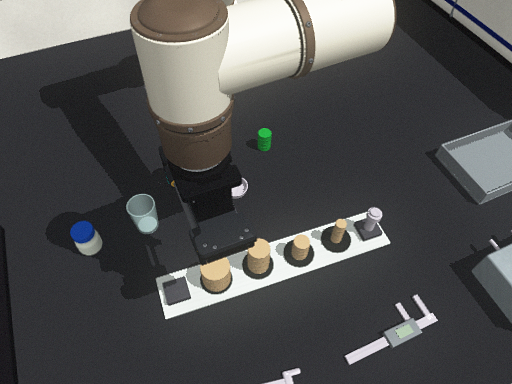

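The scene view shows all four plugs upright on their pads. From the post at (372,222) they run thinnest to thickest: (338,233), (301,248), (259,258), (216,275). The beaker still stands at (144,215), and the gripper is clear of everything.

```bash
python3 -c "
from station import r
print(r.finish_job())"
```

```text
the job is handed in; nothing more can be done
None
```

The job is handed in: all four plugs stand upright within 2 mm of their pads' centres, thinnest next to the post and thickest farthest from it, and the beaker was not touched (about 23 s of the 109 s used).

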